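Snap the blue covers onto the wired junction boxes

TASK

Three grey junction boxes on the bench have their covers laid loosely on the clips. The two with blue covers (one oblong, one square) are wired and tested: press each blue cover straight down until it has snapped home and lies flush and level along all four edges. The box with the orange cover is not wired yet, so do not press or shift its cover.

Things in the scene. Friction and masses are not known exactly. Their poses are not given: they have to be found in the camera images.
- blue_oblong_top (a point): Centre of the top face of the oblong blue cover (126 x 86 x 17 mm, flat top 108 x 68; x along it, z up). Lies level on 4 sprung clips, one along each edge, of a fixed grey box (140 x 100 mm, rim 66 mm above bench): top 77 mm above bench. 6 to 10 N down within 15 mm of its middle snaps all edges 11 mm down onto a rigid ledge: top then at 66 mm, flush with the rim, held by the clips.
- blue_square_top (a point): Centre of the top face of the square blue cover (90 x 90 x 17 mm, flat top 72 x 72, z up), lying in the same way on the clips of a fixed grey box (104 x 104 mm). Same heights, travel and force as the oblong one: top 77 mm above bench at the start, 66 when home. On either cover, pressing near one edge snaps only that edge: then press the part still standing proud.
- orange_cover_top (a point): Centre of the top face of the orange cover, same shape and size as the oblong blue one and lying on its own grey box in the same way (top 77 mm above bench); to be left as it is. Which of the three boxes stands left, middle or right varies; box centres are at least 180 mm apart.
Not all that is in view belongs to the job. What is shaped like the part that bears blue_oblong_top but pink or yellow is not meant. Leave any white look-alike of the part that bears blue_square_top alone.

How it is judged:
At the end, for the whole second after the job is handed in: Both blue covers are snapped home in their own boxes: top 66 mm over the bench (62 to 68.5 mm), level within 0.035 rad (2 degrees, so no edge is left unclipped), the top's centre less than 20 mm from where it started (height (world z) of blue_oblong_top between 0.062 and 0.0685 m and angle between each of blue_oblong_top, blue_square_top's own z axis and vertical below 0.035 rad and distance of each of blue_oblong_top, blue_square_top from where it was at the start of the episode below 0.02 m and height (world z) of blue_square_top between 0.062 and 0.0685 m); the robot touches nothing.
It fails at once if the orange cover is pressed or shifted by more than 5 mm (distance of orange_cover_top from where it was at the start of the episode above 0.005 m).
It also fails if it takes over 42 s, if anything falls off the work surface, if the arm or the gripper's body presses on something with over 40 N, if the wrist force passes 120 N, or if a joint passes its speed limit or range.

ROBOT

A 6-joint arm with a two-finger parallel gripper is mounted at the origin on the work surface. World frame = base frame: x ahead of the robot, y to its left, z up, the work surface at z = 0. Lengths are in m, angles in rad, forces in N, time in s.
With the tool pointing down it reaches from about 0.325 to 0.85 m from the base axis. Payload 15.5 kg.
Tool frame: the origin (TCP) lies on the centre line of the jaws, within the pads' length; the fingertips stand 14 mm ahead of it and the grasp point (between the pads) lies 5 mm behind it; z points along the fingers, y is the line along which they close (so a half turn about z gives the same grasp; the last joint's range is limited). The gripper opens to 91 mm and grips with 3 to 60 N. Pads are 32 mm wide; open, the fingers measure 118 mm over their backs; the gripper's body (76 mm by 178 mm) begins 60 mm behind the grasp point.
Start: joints at [-1.212, 0.494, 1.345, -0, 1.302, -0.096], TCP at [0.274, -0.562, 0.228] pointing down, gripper open.
Joint ranges: [-2.91, 2.91], [-0.82, 2.16], [0.22, 2.67], [-1.22, 4.37], [0.12, 2.79], [-3.08, 3.08]. Speed limits (rad/s): [1.89, 1.89, 2.57, 3.01, 3.01, 3.01].

INTERFACE

Orientations are given as a unit quaternion [x, y, z, w].
In Python, from plant import arm, imaging gives the robot as it stands.
- The arm moves only by the tool apply_moves, never from a script. Its argument "rows" is a list that holds one entry, the list of rows, each a list of 7 numbers: the shift along the tool's x, y, z each as a share of 100 mm, from -1 to 1, then the turn, a rotation vector about the tool's x, y, z each as a share of 180 degrees, from -1 to 1, then the closure, from -1 (fully open) to 1 (shut), so that 0 is half open. In form: [[[dx, dy, dz, wx, wy, wz, claw], ...]]. A call has 1 to 12 rows; each row is the pose to reach, as a shift and turn from the pose commanded when the call began, along the tool's axes at that moment, turning the shorter way round; what a row does not reach only later rows make up. A row lasts 1/10 s, in which the tool goes at most 50 mm and 8.59 degrees, less where a joint would pass 70% of its speed; a pose out of reach is approached as far as the arm can. A call with a number of a shift or a turn outside -1 to 1 is refused whole. A call with a gripper value outside its range is refused whole. The fingers move at their own pace and stop on an object; "grip_force" is the grip in N (left out, the last holds). Time passes only in rows, so rows that repeat a pose let the fingers close. It gives the time, the measured TCP pose, the force, the opening and the grip force at its end, in the units of the state.
- arm.read_state(): the state, without advancing time (a new reading comes with each control period).
- imaging.grab_frame(name): name is "side" or "top"; returns a dict with "pixels" (420x560x3 uint8, red, green, blue), "range_z" (420x560 float32, m along the optical axis (not along the pixel's ray), 0 where there is no reading), "fx", "fy", "cx", "cy" (pixels), "D" ([k1, k2, p1, p2, k3] as OpenCV has them; the pictures are not rectified), "T" (4x4, takes a point from camera to world coordinates). Camera axes: x right, y down, z forward; pixel columns grow to the right and rows downward; lengths in m; the calibration is good to about 2 mm. A picture is of the moment at which its call begins.
- arm.close_job(): hands the job in; it is judged then, once.
The state is a dict: "t": time; "joint_positions": joint angles; "qvel": joint speeds; "tau": joint torques, N m; "position": TCP position; "tcp_rot": TCP orientation; "contact_force": force on the tool from outside, world axes, zero at the start; "wrist_torque": the same for the moment, N m; "opening": finger opening in m; "grip_force": force on a finger pad.
Only numpy, scipy, OpenCV 4.12 (cv2) and the standard library are available. Lean on these libraries where they do the work, as an engineer would, in place of code of your own. Each camera call takes 0.05 s, during which the arm holds its last target. There are 200 camera calls.

## Working session

There is one attempt and no reset: what is moved stays moved. The work goes in short steps, Python scripts to look and compute and a tool call to move; the robot and the scene stay as the last step left them, time stands still between calls to the robot, and variables do not carry over. Pictures are saved under pics/ and viewed, at most 10 in all, crops included, and the job is handed in when it is done.

Besides the shell and the picture viewer there is one more tool, called by a JSON object that holds its "op" and its "data". apply_moves: Moves the arm, as the interface text tells. Shift numbers are shares of 100 mm and turn numbers shares of 180 degrees, none past 1 either way. Its arguments: {"type":"object","properties":{"rows":{"type":"array","items":{"type":"array","items":{"type":"array","items":{"type":"number","minimum":-1,"maximum":1}}}},"grip_force":{"type":"number"}},"required":["rows"]}

```bash
mkdir -p pics; cat > h.py <<'E'
import numpy as np,cv2
from plant import arm,imaging
def world(f,u,v,z=None):
    K=np.array([[f['fx'],0,f['cx']],[0,f['fy'],f['cy']],[0,0,1]])
    p=cv2.undistortPoints(np.array([[[u,v]]],float),K,np.array(f['D'],float))[0,0]
    r=np.array([p[0],p[1],1.]);T=np.array(f['T'])
    if z is None: s=f['range_z'][int(round(v)),int(round(u))]
    else: s=(z-T[2,3])/(T[:3,:3]@r)[2]
    return T[:3,:3]@r*s+T[:3,3]
def save(f,n): cv2.imwrite(n,f['pixels'][:,:,::-1])
E
python3 - <<'E'
from h import *
import pickle
for n in('top','side'):
    f=imaging.grab_frame(n);save(f,f'pics/{n}0.png');pickle.dump(f,open(n+'0.pkl','wb'))
print(arm.read_state())
E
```

```text
{'t': 0.1, 'joint_positions': array([-1.21248961e+00,  4.94113008e-01,  1.34604337e+00,  1.49582515e-05,
        1.30252634e+00, -9.55451699e-02]), 'qvel': array([-0.00030346, -0.00250061, -0.00017714, -0.00016131,  0.00050575,
        0.00017527]), 'tau': array([ 2.18462606e-03, -8.80236053e+01, -3.82545483e+01,  7.09388126e-02,
        4.81598906e-02, -2.11899601e-05]), 'position': array([ 0.27388772, -0.56143412,  0.22741163]), 'tcp_rot': array([ 9.74362911e-01,  2.24981376e-01, -6.42521223e-05, -5.41276467e-04]), 'contact_force': array([ 0.10677896,  0.86371761, -0.51433069]), 'wrist_torque': array([-0.03396161, -0.00521243, -0.03482175]), 'grip_force': 0.0, 'opening': 0.09120535209915398}
```

View pics/top0.png

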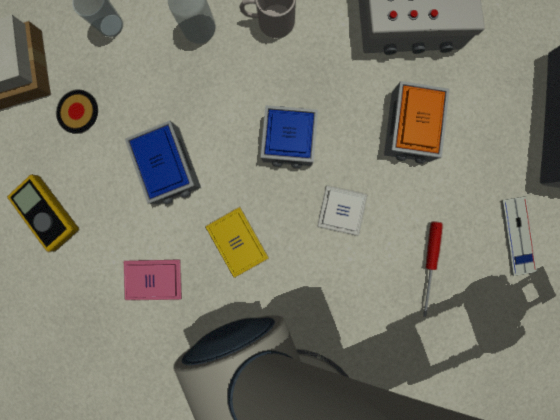

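View pics/side0.png

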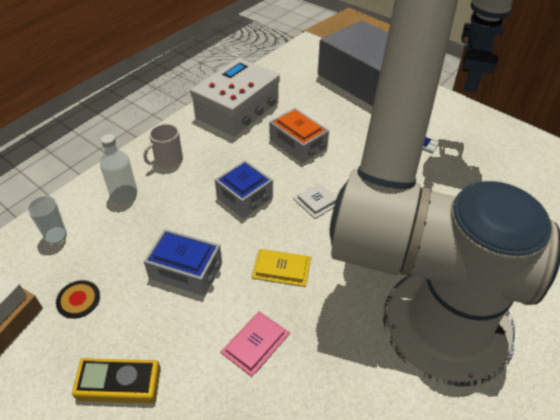

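The top view shows the oblong blue cover near (160,161), the square blue near (290,132) and the orange near (422,118). The pink, yellow and white look-alikes lie flat on the bench.

```bash
python3 - <<'E'
from h import *
import pickle
for n in('top','side'):
    f=pickle.load(open(n+'0.pkl','rb'));hsv=cv2.cvtColor(f['pixels'],cv2.COLOR_RGB2HSV)
    for lo,hi in(((105,150,60),(130,255,255)),((5,180,150),(14,255,255))):
        m=cv2.inRange(hsv,lo,hi);m=cv2.morphologyEx(m,cv2.MORPH_CLOSE,np.ones((7,7)))
        k,L,S,C=cv2.connectedComponentsWithStats(m)
        for i in range(1,k):
            if S[i,4]<500: continue
            v,u=np.where(L==i)
            P=np.array([world(f,a,b) for a,b in zip(u,v) if f['range_z'][b,a]>0])
            t=P[np.abs(P[:,2]-np.percentile(P[:,2],70))<.004]   # flat top
            r=cv2.minAreaRect((t[:,:2]*1000).astype(np.float32))
            print(n,C[i].round(),'top z',np.median(t[:,2]).round(4),'rect',np.round(r[0],1),np.round(r[1],1),round(r[2],1),'R',np.hypot(*r[0]).round())
E
```

```text
top [289. 133.] top z 0.0771 rect [588.2  -2.5] [72.1 72.8] 83.5 R 588.0
top [159. 162.] top z 0.0775 rect [539.  258.3] [109.5  69.4] 20.7 R 598.0
top [421. 119.] top z 0.0767 rect [ 612.9 -262.5] [ 69.5 109.6] 81.2 R 667.0
side [243. 180.] top z 0.0786 rect [588.3  -1.6] [73.7 72.5] 84.3 R 588.0
side [182. 253.] top z 0.0782 rect [540.4 258.5] [109.7  71.9] 20.2 R 599.0
side [299. 126.] top z 0.0794 rect [ 612.7 -260.9] [ 66.9 108.9] 81.5 R 666.0
```

{"op": "apply_moves", "data": {"rows": [[[1,-0.69,0,0,0,0,1],[1,-0.69,0,0,0,0,1],[1,-0.69,0,0,0,0,1],[1,-0.69,0,0,0,0,1]]]}}

```text
t: 0.5
position: [0.3348, -0.4532, 0.2279]
tcp_rot: [0.974, 0.226, 0.0, -0.001]
contact_force: [-0.5, -0.4, 0.1]
opening: 0.0621
grip_force: 0.0
```

{"op": "apply_moves", "data": {"rows": [[[1,-0.69,0,0,0,0,1],[1,-0.69,0,0,0,0,1],[1,-0.69,0,0,0,0,1],[1,-0.69,0,0,0,0,1]]]}}

```text
t: 0.9
position: [0.3941, -0.3482, 0.2279]
tcp_rot: [0.974, 0.226, 0.0, -0.0]
contact_force: [-0.1, -0.5, 0.2]
opening: 0.0302
grip_force: 0.0
```

{"op": "apply_moves", "data": {"rows": [[[1,-0.69,0,0,0,0,1],[1,-0.69,0,0,0,0,1],[1,-0.69,0,0,0,0,1],[1,-0.69,0,0,0,0,1]]]}}

```text
t: 1.3
position: [0.4538, -0.243, 0.2278]
tcp_rot: [0.974, 0.226, 0.0, -0.0]
contact_force: [0.9, -0.5, 0.0]
opening: 0.0005
grip_force: 0.0
```

{"op": "apply_moves", "data": {"rows": [[[1,-0.69,0,0,0,0,1],[1,-0.69,0,0,0,0,1],[1,-0.69,0,0,0,0,1],[1,-0.69,0,0,0,0,1]]]}}

```text
t: 1.7
position: [0.5137, -0.1376, 0.2277]
tcp_rot: [0.974, 0.226, 0.0, 0.0]
contact_force: [-0.5, -0.2, 0.4]
opening: 0.0003
grip_force: 0.0
```

{"op": "apply_moves", "data": {"rows": [[[1,-0.69,0,0,0,0,1],[1,-0.69,0,0,0,0,1],[1,-0.69,0,0,0,0,1],[1,-0.69,0,0,0,0,1],[1,-0.69,0,0,0,0,1]]]}}

```text
t: 2.2
position: [0.5721, -0.0339, 0.2276]
tcp_rot: [0.974, 0.225, -0.0, 0.0]
contact_force: [-0.0, 0.7, 0.7]
opening: 0.0002
grip_force: 0.0
```

{"op": "apply_moves", "data": {"rows": [[[0.28,-0.22,0,0,0,0,1],[0.28,-0.22,0.4,0,0,0,1],[0.28,-0.22,0.8,0,0,0,1],[0.28,-0.22,1,0,0,0,1],[0.28,-0.22,1,0,0,0,1],[0.28,-0.22,1,0,0,0,1]]]}}

```text
t: 2.8
position: [0.5878, -0.0019, 0.1285]
tcp_rot: [0.975, 0.224, 0.0, 0.0]
contact_force: [0.4, -0.2, 0.4]
opening: 0.0005
grip_force: 0.0
```

{"op": "apply_moves", "data": {"rows": [[[0,0,0.2,0,0,0,1],[0,0,0.3,0,0,0,1],[0,0,0.3,0,0,0,1],[0,0,0.3,0,0,0,1]]]}}

```text
t: 3.2
position: [0.5881, -0.0007, 0.0988]
tcp_rot: [0.974, 0.225, 0.0, 0.0]
contact_force: [-0.3, 0.5, 0.2]
opening: 0.0008
grip_force: 0.0
```

Tip at 84.8 mm; press in small steps.

{"op": "apply_moves", "data": {"rows": [[[0,0,0.03,0,0,0,1],[0,0,0.06,0,0,0,1],[0,0,0.08,0,0,0,1],[0,0,0.1,0,0,0,1],[0,0,0.1,0,0,0,1],[0,0,0.1,0,0,0,1]]]}}

```text
t: 3.8
position: [0.5877, -0.0004, 0.0879]
tcp_rot: [0.974, 0.225, 0.0, -0.0]
contact_force: [-0.4, -0.7, 1.6]
opening: 0.0005
grip_force: 0.6
```

{"op": "apply_moves", "data": {"rows": [[[0,0,0.02,0,0,0,1],[0,0,0.04,0,0,0,1],[0,0,0.05,0,0,0,1],[0,0,0.05,0,0,0,1]]]}}

```text
t: 4.2
position: [0.5874, -0.0004, 0.0826]
tcp_rot: [0.974, 0.225, -0.0, -0.0]
contact_force: [-0.1, 0.4, -0.0]
opening: 0.0009
grip_force: 0.0
```

{"op": "apply_moves", "data": {"rows": [[[0,0,0.01,0,0,0,1],[0,0,0.02,0,0,0,1],[0,0,0.025,0,0,0,1],[0,0,0.025,0,0,0,1]]]}}

```text
t: 4.6
position: [0.5876, -0.0004, 0.0804]
tcp_rot: [0.974, 0.225, -0.0, -0.0]
contact_force: [0.1, -0.1, 0.5]
opening: 0.0007
grip_force: 0.0
```

{"op": "apply_moves", "data": {"rows": [[[0,0,0.005,0,0,0,1],[0,0,0.005,0,0,0,1]]]}}

```text
t: 4.8
position: [0.5877, -0.0004, 0.0802]
tcp_rot: [0.974, 0.225, 0.0, 0.0]
contact_force: [-2.0, -0.1, 6.9]
opening: 0.0
grip_force: 3.0
```

{"op": "apply_moves", "data": {"rows": [[[0,0,-0.3,0,0,0,1],[0,0,-0.7,0,0,0,1],[0.23,-0.84,-0.7,0,0,0,1],[0.23,-0.84,-0.7,0,0,0,1],[0.23,-0.84,-0.7,0,0,0,1]]]}}

```text
t: 5.3
position: [0.5705, 0.0887, 0.1503]
tcp_rot: [0.974, 0.226, 0.0, -0.0]
contact_force: [0.4, -1.0, 0.3]
opening: 0.0007
grip_force: 0.0
```

{"op": "apply_moves", "data": {"rows": [[[0.23,-0.84,0,0,0,0,1],[0.23,-0.84,0,0,0,0,1],[0.23,-0.84,0,0,0,0,1]]]}}

```text
t: 5.6
position: [0.5545, 0.174, 0.1499]
tcp_rot: [0.974, 0.226, -0.0, -0.0]
contact_force: [-1.0, 0.3, -0.2]
opening: 0.0003
grip_force: 0.0
```

{"op": "apply_moves", "data": {"rows": [[[0.23,-0.84,0,0,0,0,1],[0.23,-0.84,0,0,0,0,1],[0.23,-0.84,0,0,0,0,1],[0.23,-0.84,0,0,0,0,1],[0.23,-0.84,0,0,0,0,1]]]}}

```text
t: 6.1
position: [0.5395, 0.2552, 0.1499]
tcp_rot: [0.974, 0.225, -0.0, 0.0]
contact_force: [0.4, 0.1, 0.5]
opening: 0.0004
grip_force: 0.0
```

{"op": "apply_moves", "data": {"rows": [[[0.01,-0.03,0.25,0,0,0,1],[0.01,-0.03,0.45,0,0,0,1],[0.01,-0.03,0.52,0,0,0,1],[0.01,-0.03,0.52,0,0,0,1]]]}}

```text
t: 6.5
position: [0.5386, 0.2583, 0.0972]
tcp_rot: [0.974, 0.224, -0.001, 0.0]
contact_force: [0.2, -0.0, 0.0]
opening: 0.0006
grip_force: 0.0
```

{"op": "apply_moves", "data": {"rows": [[[0,0,0.03,0,0,0,1],[0,0,0.06,0,0,0,1],[0,0,0.08,0,0,0,1],[0,0,0.1,0,0,0,1],[0,0,0.12,0,0,0,1],[0,0,0.14,0,0,0,1],[0,0,0.15,0,0,0,1],[0,0,0.15,0,0,0,1]]]}}

```text
t: 7.3
position: [0.5386, 0.2594, 0.0827]
tcp_rot: [0.974, 0.225, -0.0, 0.0]
contact_force: [0.3, -0.4, -0.1]
opening: 0.0002
grip_force: 0.0
```

{"op": "apply_moves", "data": {"rows": [[[0,0,0.01,0,0,0,1],[0,0,0.02,0,0,0,1],[0,0,0.02,0,0,0,1]]]}}

```text
t: 7.6
position: [0.5387, 0.2594, 0.0808]
tcp_rot: [0.974, 0.225, -0.0, 0.0]
contact_force: [-0.2, 0.0, -1.4]
opening: 0.0006
grip_force: 0.0
```

{"op": "apply_moves", "data": {"rows": [[[0,0,0.005,0,0,0,1],[0,0,0.01,0,0,0,1],[0,0,0.01,0,0,0,1]]]}}

```text
t: 7.9
position: [0.5388, 0.2595, 0.0802]
tcp_rot: [0.974, 0.225, 0.0, -0.0]
contact_force: [-1.4, 0.2, 6.7]
opening: 0.0004
grip_force: 3.0
```

{"op": "apply_moves", "data": {"rows": [[[0,0,-0.4,0,0,0,1],[0,0,-0.8,0,0,0,1],[-0.2,-1,-1,0,0,0,1],[-0.2,-1,-1,0,0,0,1],[-0.2,-1,-1,0,0,0,1]]]}}

```text
t: 8.4
position: [0.4744, 0.3441, 0.1814]
tcp_rot: [0.974, 0.226, 0.001, -0.001]
contact_force: [0.9, -0.7, -1.2]
opening: 0.0002
grip_force: 0.0
```

{"op": "apply_moves", "data": {"rows": [[[-1,-0.8,-0.8,0,0,0,1],[-1,-0.8,-0.8,0,0,0,1],[-1,-0.8,-0.8,0,0,0,1],[-1,-0.8,-0.8,0,0,0,1],[-1,-0.8,-0.8,0,0,0,1],[-1,-0.8,-0.8,0,0,0,1]]]}}

```text
t: 9.0
position: [0.3526, 0.3683, 0.2594]
tcp_rot: [0.974, 0.225, -0.0, 0.0]
contact_force: [-0.3, -0.6, -0.5]
opening: 0.0004
grip_force: 0.0
```

```bash
python3 - <<'E'
from h import *
for n in('top','side'):
    f=imaging.grab_frame(n);hsv=cv2.cvtColor(f['pixels'],cv2.COLOR_RGB2HSV)
    save(f,f'pics/{n}1.png')
    for lo,hi in(((105,150,60),(130,255,255)),((5,180,150),(14,255,255))):
        m=cv2.inRange(hsv,lo,hi);m=cv2.morphologyEx(m,cv2.MORPH_CLOSE,np.ones((7,7)))
        k,L,S,C=cv2.connectedComponentsWithStats(m)
        for i in range(1,k):
            if S[i,4]<500: continue
            v,u=np.where(L==i)
            P=np.array([world(f,a,b) for a,b in zip(u,v) if f['range_z'][b,a]>0])
            t=P[np.abs(P[:,2]-np.percentile(P[:,2],70))<.004]
            r=cv2.minAreaRect((t[:,:2]*1000).astype(np.float32))
            c=np.linalg.lstsq(np.c_[t[:,:2]-t[:,:2].mean(0),np.ones(len(t))],t[:,2],rcond=None)[0]
            print(n,C[i].round(),'top z',c[2].round(4),'slope',c[:2].round(3),'rect',np.round(r[0],1),np.round(r[1],1))
E
```

```text
top [289. 134.] top z 0.0659 slope [0.    0.001] rect [588.4  -2.5] [72.3 73.4]
top [160. 162.] top z 0.0664 slope [-0.     0.003] rect [540.2 256.2] [109.7  75.8]
top [420. 119.] top z 0.0768 slope [ 0.001 -0.001] rect [ 612.6 -262.1] [ 69.  109.4]
side [243. 180.] top z 0.0676 slope [-0.003  0.009] rect [589.   -2.3] [73.2 77. ]
```

View pics/side1.png

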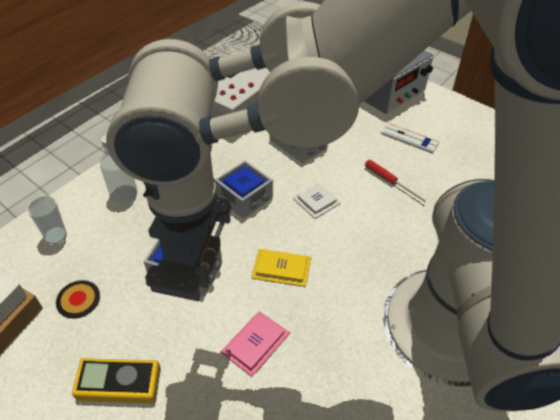

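The side view shows the square cover flush at (243,181), with the arm hiding the oblong one near (180,255). The depth data puts both blue covers at 66 mm and level. The orange cover is still at 77 mm and hasn't moved.

```bash
python3 -c "
from plant import arm
print(arm.close_job())"
```

```text
the job is handed in; nothing more can be done
None
```

Both blue covers are snapped home (tops at about 66 mm, level in the top camera's depth data), the orange cover is untouched at about 77 mm, and the job was handed in at about 9 s with the arm clear; no verdict came back.

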